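Free a dry art panel from the sprung-keeper rack and stand it in the drying stand

ROBOT

A 6-joint arm with a two-finger parallel gripper is mounted at the origin on the work surface. World frame = base frame: x ahead of the robot, y to its left, z up, the work surface at z = 0. Lengths are in m, angles in rad, forces in N, time in s.
With the tool pointing down it reaches from about 0.275 to 0.75 m from the base axis. Payload 10.2 kg.
Tool frame: the origin (TCP) lies midway between the tips of the shut fingers; the grasp point (between the pads) lies 19 mm behind it (env.hold_point_z is the distance from the TCP to the grasp point, in m); z points along the fingers, y is the line along which they close (so a half turn about z gives the same grasp; the last joint's range is limited). The gripper opens to 85 mm and grips with 20 to 120 N. Pads are 22 mm wide; open, the fingers measure 114 mm over their backs; the gripper's body (76 mm by 85 mm) begins 54 mm behind the grasp point. The pads swing forward as they close: fully open they stand 13 mm farther back than shut.
Start: joints at [-1.372, 0.313, 1.498, -0, 1.331, -0.223], TCP at [0.215, -0.479, 0.208] pointing down, gripper open.
Joint ranges: [-2.94, 2.94], [-0.97, 2.17], [0.19, 2.56], [-1.23, 4.37], [0.02, 3.11], [-2.88, 2.88]. Speed limits (rad/s): [2.39, 2.39, 3.01, 3.14, 3.14, 3.14].

INTERFACE

Orientations are given as a unit quaternion [x, y, z, w].
In Python, from bench import env, kinematics, monitor, eyes, job gives the robot as it stands. The module is installed in compiled form; this text tells all that it offers. Calls block until the motion is done:
- env.reach(position, orientation): joint-space move of the TCP to a pose.
- env.movel(position, velocity=0.15, frame=None, guard=None): straight line of the TCP; frame=None keeps the orientation; velocity is the mean speed in m/s. With guard (N) it stops when the force on the tool has changed by that much, and returns True; else False.
- env.set_joints(angles): joint-space move.
- env.release() and env.close_gripper(effort=None): open the fingers fully, or close them until they stop; effort is the grip in N (None keeps the last).
- env.hold(seconds).
- kinematics.ik(position, orientation): joint angles nearest the present ones, or None.
- monitor.sense(): the state.
- eyes.grab_frame(name): name is "side" or "top"; returns a dict with "frame" (384x512x3 uint8, red, green, blue), "mtx" (3x3 intrinsics, pixels), "view" (4x4, takes a point from world to camera coordinates). Camera axes: x right, y down, z forward; pixel columns grow to the right and rows downward; lengths in m; the calibration is good to about 2 mm. A picture is of the moment at which its call begins. There is no depth.
A pose or a line that the arm cannot do raises env.MotionError and nothing moves.
- job.hand_in(): hands the job in; it is judged then, once.
The state is a dict: "clock": time; "joints": joint angles; "qvel": joint speeds; "joint_efforts": joint torques, N m; "position": TCP position; "ee_rot": TCP orientation; "contact_force": force on the tool from outside, world axes, zero at the start; "ft_torque": the same for the moment, N m; "finger_gap": opening from 0.0 (shut) to 1.0 (fully open); "gripper_force": force on a finger pad.
Only numpy, scipy, OpenCV 4.12 (cv2) and the standard library are available. Lean on these libraries where they do the work, as an engineer would, in place of code of your own. Each camera call takes 0.05 s, during which the arm holds its last target. There are 200 camera calls.

TASK

Pull the orange knob of the panel rack's sprung keeper all the way out to its stop, where its tip-over weight keeps it open. Then draw the blue art panel straight up out of its slot and stand it upright on the floor of the groove of the dark wooden drying stand, within the groove's length and without dropping it. Leave the keeper open at its stop, the other two panels in their slots, and everything else on the table where it is.

Things in the scene. Friction and masses are not known exactly. Their poses are not given: they have to be found in the camera images.
- rack: Fixed pale wooden rack, base 170 x 325 x 12 mm. Origin on the table under the panels' middle. Three slots, 12 mm wide, at x = -48, 0, +48 mm run along y, floor at z = 12 mm. Brown combs (top at z = 57 mm) guide the panels' ends (|y| over 44 mm). Keeper at the +y end; beyond it a green weight (up to 129 mm high) swings over y = 158 to 289 mm.
- keeper (a joint): Keeper's travel along the rack's +y, m: 0 shut, 0.070 at its stop. An aluminium plate (152 mm in x, 66 in y, top at z = 122 mm, 4 mm above the panels) on two uprights; shut it covers the panels' ends (rack y = 26 to 92 mm) so they cannot be lifted. Spring and tip weight pull it shut with about 8 N, fading to nil at 0.054; past that the weight holds it at the stop.
- keeper_knob (a point): Centre of the top of the keeper's orange upright knob, a block 40 mm (rack x) by 20 mm (rack y) and 45 mm tall on the keeper's plate. At rack (0, 80 mm, 167 mm) when closed; moves with the keeper.
- panel_blue: The blue art panel to take out: a stiff board 8 mm thick (its x), 120 mm wide (its y), 100 mm tall (its z), 80 g, with flat buttons low on its faces. Origin at the centre of its lower edge. Starts upright in one of the rack's slots, top edge at 112 mm, its axes along the rack's.
- panel_cream: Cream panel of the same size and origin, in another slot: must stay there.
- panel_red: Red panel of the same size and origin, in another slot: must stay there.
- stand: Fixed dark wooden drying stand, 80 (x) x 180 (y) x 52 mm (z). Origin on the table under its centre. A groove 16 mm wide and 40 mm deep, open at top and both ends, runs along its y through the middle of its top. Its floor lies at z = 12 mm.
- stand_groove (a point): Centre of the groove's floor, 12 mm above the table; y along the groove, z up.
- jar_gel: White screw-top jar, 80 mm across, 85 mm tall, blue label; origin under its centre. Leave alone.
- jar_paste: The same jar with a brown label. Leave alone.
- tape_roll: Flat-lying ring of cream tape, 96 mm across, 24 mm tall; origin under its centre. Leave alone.
- spool: Pink ribbon spool, 68 mm across, 34 mm tall; origin under its centre. Leave alone.
- scissors: Red-handled scissors lying flat, about 185 mm long, 12 mm thick; origin under the pivot, blades towards +x. Leave alone.
- brush: Paint brush lying flat, along its x. Leave alone.
Mind the look-alikes: they are no part of the job. Several things have the shape of the panel_blue; the one meant has the colours described above.

How it is judged:
By the outcome, as a careful person would: the job done as asked, in the order asked, and still so for the second after the job is handed in, with the robot touching nothing.
It also fails if it takes over 58 s, if anything falls off the work surface, if the arm or the gripper's body presses on something with over 40 N, if the wrist force passes 120 N, or if a joint passes its speed limit or range.

## Working session

There is one attempt and no reset: what is moved stays moved. The work goes in short steps, each a Python script; the robot and the scene stay as the last script left them, time stands still between calls to the robot, and variables do not carry over. Pictures are saved under pics/ and viewed, at most 10 in all, crops included, and the job is handed in when it is done.

```bash
mkdir -p pics; python3 - <<'E'
from bench import env, kinematics, monitor, eyes, job
import cv2,numpy as np
for n in("top","side"):
    f=eyes.grab_frame(n); cv2.imwrite(f"pics/{n}0.png",cv2.resize(f["frame"][:,:,::-1],(800,600),interpolation=cv2.INTER_CUBIC))
    cv2.imwrite(f"pics/{n}0_raw.png",f["frame"][:,:,::-1]); np.savez(f"{n}.npz",**f)
    print(n,f["mtx"].round(1).tolist(),f["view"].round(4).tolist())
s=monitor.sense();print(s["position"],s["ee_rot"],s["clock"],env.hold_point_z)
E
```

```text
top [[379.5, 0.0, 254.0], [0.0, 379.5, 194.6], [0.0, 0.0, 1.0]] [[-0.0036, -1.0, 0.0031, -0.0024], [-0.9951, 0.0033, -0.0987, 0.5729], [0.0987, -0.0034, -0.9951, 1.3044], [0.0, 0.0, 0.0, 1.0]]
side [[450.7, 0.0, 251.0], [0.0, 450.7, 187.7], [0.0, 0.0, 1.0]] [[-0.7087, -0.7054, 0.0085, 0.3789], [-0.431, 0.4234, -0.7969, 0.3566], [0.5585, -0.5684, -0.6041, 1.1815], [0.0, 0.0, 0.0, 1.0]]
[ 0.21488685 -0.47872351  0.20789412] [ 9.77837342e-01  2.09365213e-01  1.60283411e-05 -5.83670594e-04] 0.1 0.0187
```

View pics/top0.png

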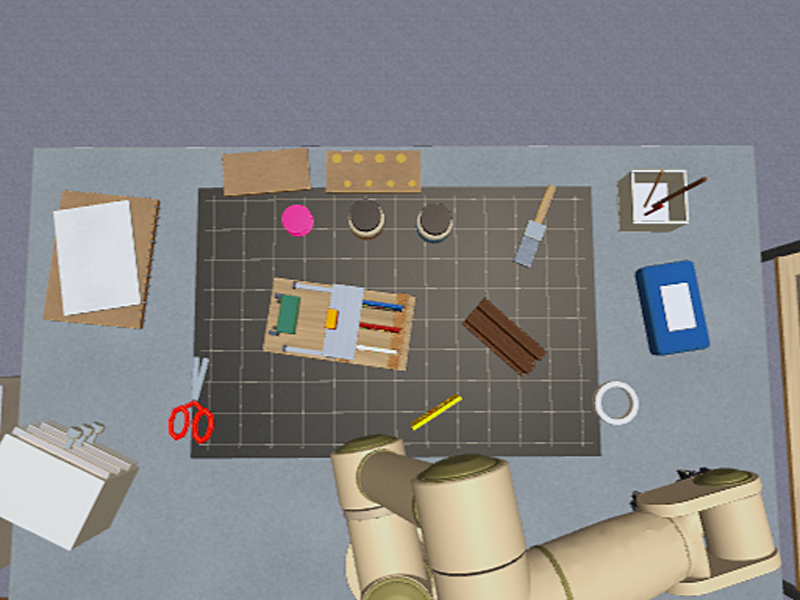

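View pics/side0.png

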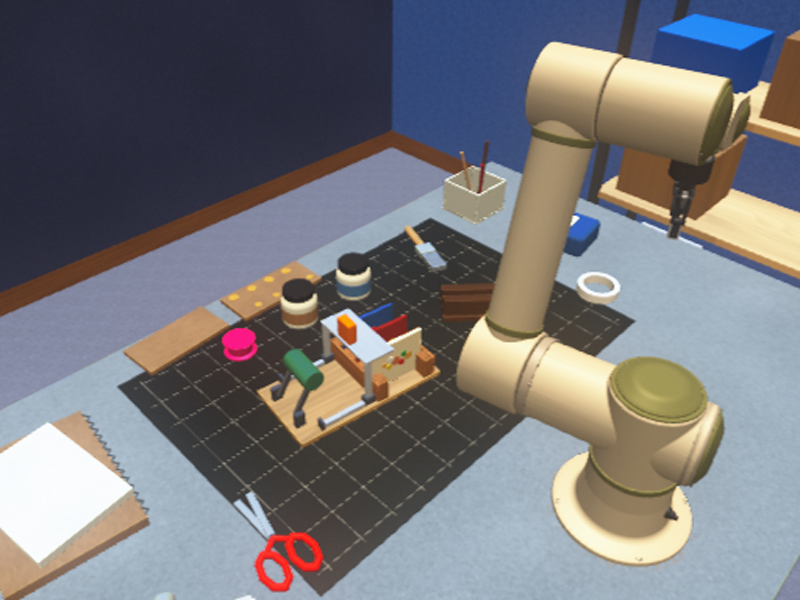

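The top view shows the rack at about (340,322), with the keeper's +y end towards image left. The blue panel is the far one at (383,305), the orange knob is at (332,318) and the stand at (504,336). In the side view the arm partly hides the stand at (465,300). I'll zoom in for corner pixels.

```bash
python3 - <<'E'
import cv2,numpy as np
def crop(n,x0,y0,w,h,k,out):
    im=cv2.imread(f"pics/{n}0_raw.png")[y0:y0+h,x0:x0+w]
    im=cv2.resize(im,None,fx=k,fy=k,interpolation=cv2.INTER_CUBIC)
    for i in range(0,w,10):
        cv2.line(im,(i*k,0),(i*k,6),(255,255,255),1)
        if i%20==0: cv2.putText(im,str(x0+i),(i*k,16),0,.35,(255,255,0),1)
    for i in range(0,h,10):
        cv2.line(im,(0,i*k),(6,i*k),(255,255,255),1); cv2.putText(im,str(y0+i),(8,i*k+4),0,.35,(255,255,0),1)
    cv2.imwrite(out,im)
crop("top",160,170,200,80,4,"pics/tc.png")
crop("side",160,175,170,115,4,"pics/sc.png")
E
```

```text
(no output)
```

View pics/tc.png

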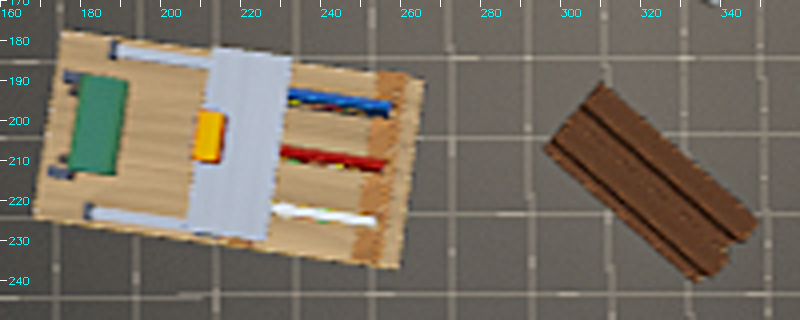

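View pics/sc.png

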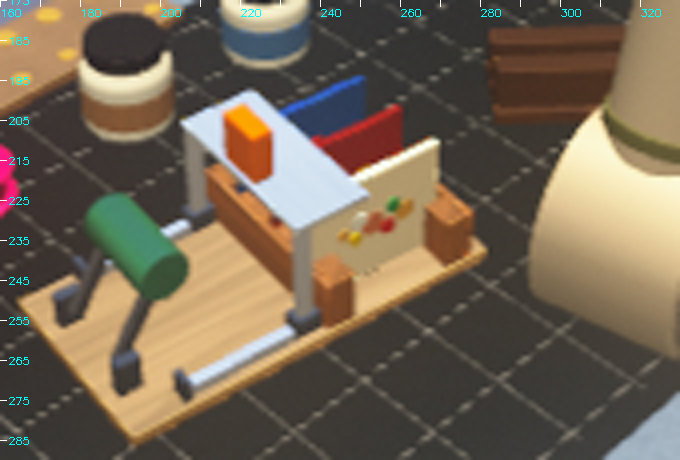

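The top crop gives the base corners (175,178), (168,225), (260,237), (266,190) and the plate corners (213,182), (233,184), (226,230), (206,226). The side crop gives the knob top near (222,206) and the plate corners (206,206), (223,198), (252,224), (235,232). Next I'll fit the rack pose jointly from both views.

```bash
cat > fit.py <<'E'
import numpy as np
from scipy.optimize import least_squares
C={n:dict(np.load(f"{n}.npz")) for n in("top","side")}
def proj(n,P,c=None):
    c=c or C[n]; q=np.atleast_2d(P)@c["view"][:3,:3].T+c["view"][:3,3]; q=q@c["mtx"].T; return q[:,:2]/q[:,2:]
def world(p,L):
    c,s=np.cos(p[2]),np.sin(p[2]); L=np.atleast_2d(L); return np.c_[p[0]+c*L[:,0]-s*L[:,1],p[1]+s*L[:,0]+c*L[:,1],L[:,2]]
E
python3 - <<'E'
from fit import *
# (x,y,z,usesE,usesdz) , pix
T=[];
def a(n,x,y,z,u,v,e=0,d=1): T.append((n,x,y,z,e,d,u,v))
for n,pts in dict(top=[(85,325,175.3,177.8),(-85,325,168.5,225),(-85,0,260,237),(85,0,266,190)],side=[(-85,325,194,285),(-85,0,281,238),(85,325,165,250.5)]).items():
    for x,y,u,v in pts:a(n,x,y,12,u,v,1,0)
for n,pts in dict(top=[(213.5,182),(233,184.3),(226.5,230),(206.5,226)],side=[(205.5,206),(223,197.5),(252,224),(235,232)]).items():
    for (x,y),(u,v) in zip([(76,92),(76,26),(-76,26),(-76,92)],pts):a(n,x,y,122,u,v)
for (x,y),(u,v) in zip([(20,90),(20,70),(-20,70),(-20,90)],[(216,203.5),(221.5,201),(227.5,209),(222.5,212)]):a("side",x,y,167,u,v)
a("top",20,90,167,210,197.5);a("top",-20,90,167,208.5,210)
for n,pts in dict(top=[(257.5,197),(256.5,211),(254,225.5)],side=[(251.5,194.5),(260.5,201.5),(269.5,210)]).items():
    for x,(u,v) in zip((48,0,-48),pts):a(n,x,-60,112,u,v)
def res(p):
    r=[]
    for n,x,y,z,e,d,u,v in T:
        w=world(p,[x/1e3,y/1e3+e*p[3],z/1e3+d*p[4]]); r.append(proj(n,w)[0]-(u,v))
    return np.ravel(r)
s=least_squares(res,[.45,.1,-.1,-.09,0],loss="soft_l1")
print(s.x.round(4)); r=res(s.x).reshape(-1,2)
for t,q in zip(T,r):print(t[0],t[1:4],q.round(1))
np.save("rack.npy",s.x)
E
```

```text
[ 0.5182  0.0479 -0.1356 -0.0843 -0.0034]
top (85, 325, 12) [0.4 0.2]
top (-85, 325, 12) [-0.2  0.4]
top (-85, 0, 12) [-0.2  0.6]
top (85, 0, 12) [-0.  -0.1]
side (-85, 325, 12) [-0.6 -0.4]
side (-85, 0, 12) [ 0.5 -1.3]
side (85, 325, 12) [-1.  -0.5]
top (76, 92, 122) [-0. -0.]
top (76, 26, 122) [0.4 0.3]
top (-76, 26, 122) [0.5 0.8]
top (-76, 92, 122) [0.3 2.1]
side (76, 92, 122) [-0.5 -0.1]
side (76, 26, 122) [-0.2  0.3]
side (-76, 26, 122) [ 0.5 -0.1]
side (-76, 92, 122) [-1.   1.2]
side (20, 90, 167) [-0.8 -0. ]
side (20, 70, 167) [-0.6 -0.1]
side (-20, 70, 167) [ 1.2 -1.1]
side (-20, 90, 167) [ 0.5 -1.4]
top (20, 90, 167) [0.1 0.2]
top (-20, 90, 167) [-0.2  0.3]
top (48, -60, 112) [ 0.7 -0.2]
top (0, -60, 112) [-0.2  0.2]
top (-48, -60, 112) [0.4 0.2]
side (48, -60, 112) [-1.3  0.1]
side (0, -60, 112) [-1.   0.7]
side (-48, -60, 112) [-0.3  0.1]
```

Both views agree: the rack is at (0.518, 0.048), yaw −0.136, and its heights are confirmed to within 3 mm. Next is the knob: I'll hover, grab frames for the stand, grip across rack y and pull.

```bash
cat > mv.py <<'E'
from bench import env, kinematics, monitor, eyes, job
import numpy as np, cv2
from scipy.spatial.transform import Rotation as R
from fit import *
rk=np.load("rack.npy")
def q(th):  # tool down, closing line (tool y) at angle th in the world
    y=np.array([np.cos(th),np.sin(th),0]); z=np.array([0,0,-1.]); return R.from_matrix(np.c_[np.cross(y,z),y,z]).as_quat()
def best(p,th):
    j0=np.array(monitor.sense()["joints"]); c=[(np.abs(np.array(j)-j0).max(),k) for k in(th,th+np.pi) if (j:=kinematics.ik(p,q(k))) is not None]
    return q(min(c)[1])
def rp(x,y,z): return world(rk,[x,y,z])[0]
def snap(n,tag):
    f=eyes.grab_frame(n); np.savez(f"{n}_{tag}.npz",**f); cv2.imwrite(f"pics/{n}_{tag}.png",f["frame"][:,:,::-1])
def st():
    s=monitor.sense(); print("t",s["clock"],"p",s["position"].round(4),"F",np.round(s["contact_force"],1),"gap",round(s["finger_gap"],3),"gf",np.round(s["gripper_force"],1),flush=True)
E
python3 - <<'E'
from mv import *
p=rp(0,.08,.24); o=best(p,rk[2]+np.pi/2)
env.reach(p,o); snap("side","hov"); snap("top","hov"); st()
print(env.movel(rp(0,.08,.133),.12,guard=8)); st()
env.close_gripper(40); st()
E
```

```text
t 2.625 p [0.5291 0.1266 0.2399] F [-0.2 -0.2 -0.8] gap 1.002 gf 0.0
False
t 3.6667 p [0.5294 0.1272 0.1337] F [0.2 0.9 0.4] gap 0.998 gf 0.0
t 4.2833 p [0.5294 0.1296 0.1336] F [ 0.7 13.5  2.1] gap 0.22 gf 43.4
```

```bash
python3 - <<'E'
from mv import *
p0=monitor.sense()["position"]; u=np.array([-np.sin(rk[2]),np.cos(rk[2]),0])
print(env.movel(p0+u*.076,.06,guard=32)); st()
p1=monitor.sense()["position"]; print("travel",(p1-p0)@u)
snap("side","pull")
E
```

```text
True
t 5.4333 p [0.5394 0.1991 0.1336] F [-1.  -3.5  4.9] gap 0.223 gf 44.0
travel 0.07024676226222917
```

The keeper travelled 70.2 mm and met its stop. I'll release, rise and check.

```bash
python3 - <<'E'
from mv import *
env.release(); p=monitor.sense()["position"]; env.movel([p[0],p[1],.22],.2); st()
# go over blue panel, closing along rack x
p=rp(.048,0,.20); o=best(p,rk[2]); env.reach(p,o); snap("top","open"); snap("side","open"); st()
a=cv2.imread("pics/top_open.png")[165:250,160:360]; b=cv2.imread("pics/side_open.png")[150:290,150:350]; c=cv2.imread("pics/side_hov.png")[150:215,250:450]
cv2.imwrite("pics/v1.png",cv2.resize(np.vstack([a,b,c]),None,fx=2.05,fy=2.05,interpolation=cv2.INTER_CUBIC))
E
```

```text
t 6.725 p [0.539  0.1992 0.2189] F [ 0.3 -0.2 -0.5] gap 1.001 gf 0.0
t 8.0 p [0.5656 0.042  0.1997] F [0.3 0.7 0.1] gap 1.001 gf 0.0
```

View pics/v1.png

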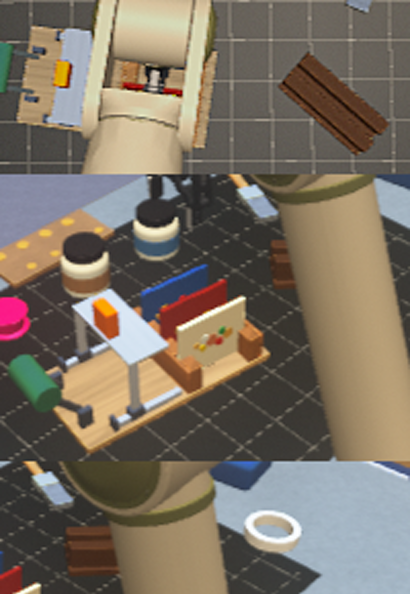

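The keeper stays open at its stop, with the weight tipped away. All three panels are seated and the stand is clear in the top view. I'll fit the stand's pose by silhouette in the top view and check it against the visible part of the side view.

```bash
cat > stand.py <<'E'
from fit import *
import cv2
from scipy.optimize import minimize
B=np.array([(x,y,z) for x in(-.04,.04) for y in(-.09,.09) for z in(0,.052)])
ft=dict(np.load("top_open.npz")); fs=dict(np.load("side.npz"))
hsv=cv2.cvtColor(ft["frame"],cv2.COLOR_RGB2HSV); rgb=ft["frame"].astype(int)
m=((rgb[...,0]-rgb[...,2])>22)&(rgb[...,0]<140); m[:, :285]=0;m[:,365:]=0;m[:180]=0;m[250:]=0
m=cv2.morphologyEx(m.astype(np.uint8),cv2.MORPH_CLOSE,np.ones((3,3)))
K=8
def iou(p,z=0):
    h=cv2.convexHull(((proj("t",world(p,B+[0,0,z]),ft)-[285,180]+.5)*K).astype(np.float32)).astype(np.int32)
    a=np.zeros((70*K,80*K),np.uint8); cv2.fillConvexPoly(a,h,1); b=cv2.resize(m[180:250,285:365],None,fx=K,fy=K,interpolation=cv2.INTER_NEAREST)
    return -(a&b).sum()/(a|b).sum()
best=min((minimize(iou,[.5,-.2,t],method="Nelder-Mead",options=dict(initial_simplex=[[.5,-.2,t],[.53,-.2,t],[.5,-.17,t],[.5,-.2,t+.2]])) for t in(-.9,-.5,.5,.9)),key=lambda r:r.fun)
p=best.x; print(p.round(4),best.fun); np.save("stand.npy",p)
def draw(f,x0,y0,w,h,k,p):
    im=cv2.resize(f["frame"][y0:y0+h,x0:x0+w,::-1],None,fx=k,fy=k,interpolation=cv2.INTER_CUBIC)
    for L,c in([(-40,52),(0,255,0)],[(-8,52),(255,255,0)],[(8,52),(255,255,0)],[(40,52),(0,255,0)],[(-40,0),(0,0,255)],[(40,0),(0,0,255)]):
        e=world(p,[[L[0]/1e3,s*.09,L[1]/1e3] for s in(-1,1)]); e=((proj("",e,f)-[x0,y0]+.5)*k).astype(int); cv2.line(im,tuple(map(int,e[0])),tuple(map(int,e[1])),c,1)
    return im
a=draw(ft,285,180,80,70,8,p); b=draw(fs,270,165,80,55,8,p)
raw=cv2.resize(ft["frame"][180:250,285:365,::-1],(160,140)); 
cv2.imwrite("pics/st.png",cv2.resize(np.vstack([a,b]),None,fx=.6,fy=.6,interpolation=cv2.INTER_AREA))
E
python3 stand.py
```

```text
[ 0.44 -0.17 -0.7 ] 0.0stand.py:13: RuntimeWarning: overflow encountered in scalar negative
  return -(a&b).sum()/(a|b).sum()
```

View pics/st.png

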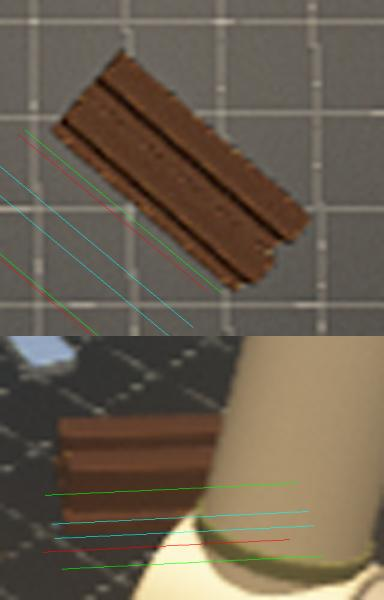

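The stand's top surface runs from about (120,50) to (305,215) in this crop, but the fit failed on an unsigned overflow. I'll fix that.

```bash
sed -i 's/return -(a&b).sum()\/(a|b).sum()/return -float((a\&b).sum())\/float((a|b).sum())/; s/\[\[.5,-.2,t\],\[.53,-.2,t\],\[.5,-.17,t\],\[.5,-.2,t+.2\]\]/[[.5,-.2,t],[.53,-.2,t],[.5,-.17,t],[.5,-.2,t+.2]],xatol=1e-5,fatol=1e-5/' stand.py
sed -i 's/for t in(-.9,-.5,.5,.9)/for t in(.5,.7,.9)/' stand.py; python3 stand.py
```

```text
[ 0.4973 -0.2408 -0.7386] -0.898193413756316
```

View pics/st.png

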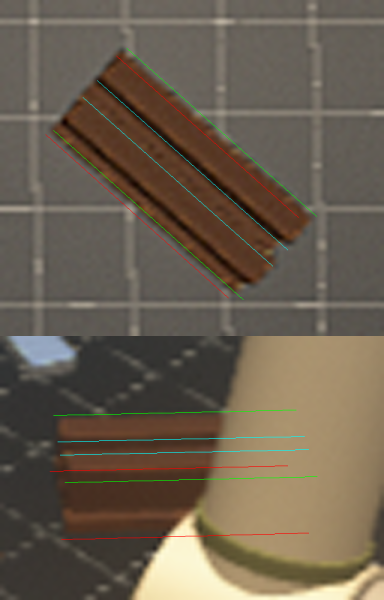

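The plain-box outline is slightly too big. The stand seems to have a wide low foot with a narrower top block: there's a ledge strip along its lower-left side in the top view, and at rows 510–520 in the side view. I'll look at it enlarged.

```bash
python3 - <<'E'
import numpy as np,cv2
def crop(f,x0,y0,w,h,k):
    im=np.clip((f["frame"][y0:y0+h,x0:x0+w,::-1]/255.)**.5*255,0,255).astype(np.uint8)
    im=cv2.resize(im,None,fx=k,fy=k,interpolation=cv2.INTER_CUBIC)
    for i in range(0,w,5):
        cv2.line(im,(i*k,0),(i*k,5),(255,255,255),1)
        if i%10==0: cv2.putText(im,str(x0+i),(i*k,15),0,.35,(255,255,0),1)
    for i in range(0,h,5):
        cv2.line(im,(0,i*k),(5,i*k),(255,255,255),1)
        if i%10==0:cv2.putText(im,str(y0+i),(8,i*k+4),0,.35,(255,255,0),1)
    return im
a=crop(np.load("top_open.npz"),291,185,62,60,8); b=crop(np.load("side.npz"),277,175,37,60,8)
cv2.imwrite("pics/st2.png",np.hstack([a,b]))
E
```

```text
(no output)
```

View pics/st2.png

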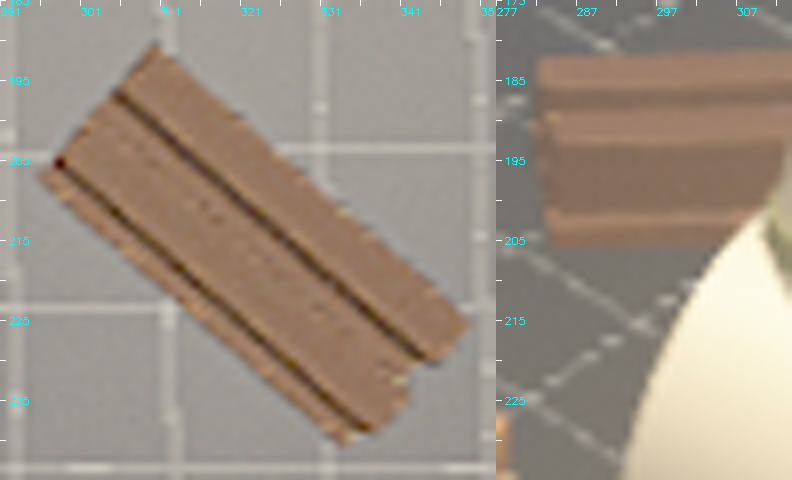

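The enlarged view shows the real shape: a 64 mm top block with a central groove on an 80 mm foot. Top-view corners are (310.4,190.6), (298.5,205.3), (349.4,225.3) and (337,238.8), with the groove edge from (305.8,196.6) to (345.6,230.3). In the side view the left end's top corners are (282.4,182) and (284,192.8). I'll fit these points.

```bash
python3 - <<'E'
from fit import *
T=[("top",32,90,310.4,190.6),("top",8,90,305.8,196.6),("top",-32,90,298.5,205.3),("top",32,-90,349.4,225.3),("top",8,-90,345.6,230.3),("top",-32,-90,337,238.8),
("side",32,90,282.4,182),("side",8,90,282.5,186.2),("side",-8,90,283.5,188.5),("side",-32,90,284,192.8)]
def res(p,T=T): return np.ravel([proj(n,world(p,[x/1e3,y/1e3,.052+p[3]]))[0]-(u-.45,v-.45) for n,x,y,u,v in T])
s=least_squares(res,[.497,-.24,-.74,0]);print(s.x.round(4));print(res(s.x).reshape(-1,2).round(2).tolist())
t=least_squares(lambda p:np.r_[res(np.r_[p,0],T[:6])],[.497,-.24,-.74]);print("top only z=.052",t.x.round(4)); np.save("stand.npy",s.x)
# rack from open-keeper data: blue panel top edge
E
```

```text
[ 0.4997 -0.2431 -0.7265  0.0024]
[[-0.02, 0.47], [0.05, -0.33], [-0.24, -0.34], [0.96, 0.42], [0.24, 0.71], [1.29, 1.05], [-1.14, -0.01], [-0.45, -0.12], [-0.92, 0.36], [-0.6, 0.32]]
top only z=.052 [ 0.5009 -0.2423 -0.7265]
```

The stand is at (0.500, −0.243), yaw −0.727, and its measured height agrees to 2.4 mm. Next I'll probe the blue panel's top with shut fingers to get its exact height, then grip it with about 7 mm of overlap so the open fingers clear the red panel.

```bash
python3 - <<'E'
from mv import *
rk[:2]+=[.0012,.0015]; np.save("rack.npy",rk)
env.close_gripper(50)
p=rp(.048,0,.135); o=best(p,rk[2]); env.movel(p,.15,frame=o)
hit=env.movel(rp(.048,0,.100),.03,guard=4); s=monitor.sense(); st(); z=s["position"][2]; print("hit",hit,z)
env.movel(rp(.048,0,.15),.15)
if hit:
    env.release()
    print(env.movel(rp(.048,0,z-.0065),.06,guard=5)); st()
    np.save("ztop.npy",z); snap("side","pre"); snap("top","pre")
E
```

```text
t 10.6667 p [0.567  0.0429 0.1002] F [0.6 0.6 0.3] gap 0.002 gf 0.0
hit False 0.10020744015420921
```

No contact was felt at 0.100, which I didn't expect. I'll look at the fingers relative to the panel from both heights.

```bash
python3 - <<'E'
from mv import *
st(); snap("side","up")
print(env.movel(rp(.048,0,.108),.06,guard=3)); st(); snap("side","dn"); snap("top","dn")
ims=[cv2.imread(f"pics/side_{t}.png")[140:240,190:290] for t in("up","dn")]
for im,z in zip(ims,(.15,.108)):
    pass
big=[cv2.resize(i,None,fx=4,fy=4,interpolation=cv2.INTER_CUBIC) for i in ims]
for b in big:
    for x in(.048,0):
        e=[tuple(map(int,(proj("side",rp(x,y,.112))[0]-[190,140]+.5)*4)) for y in(-.06,.06)]; cv2.line(b,*e,(0,255,0),1)
    c=monitor.sense()["position"]; cv2.circle(b,tuple(map(int,(proj("side",c)[0]-[190,140]+.5)*4)),3,(255,0,255),-1)
cv2.imwrite("pics/pd.png",np.hstack(big))
E
```

```text
t 11.15 p [0.5666 0.043  0.1494] F [ 0.1  0.8 -0.6] gap -0.003 gf 0.0
False
t 12.05 p [0.5671 0.0429 0.1083] F [ 0.6 -0.5  0. ] gap 0.003 gf 0.0
```

View pics/pd.png

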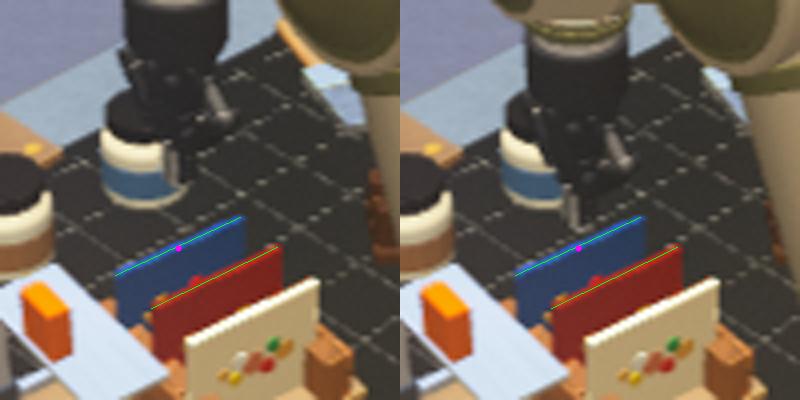

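In the picture the model lines sit on the blue and red tops, but the fingertip at (578,228) is about 19 px (≈19 mm) above the reported TCP at (578,247). So the tips stop short of the stated TCP, and I'll probe deeper with the guard.

```bash
python3 - <<'E'
from mv import *
hit=env.movel(rp(.048,0,.080),.025,guard=4); s=monitor.sense(); st(); z=s["position"][2]; print("hit",hit,z)
env.movel(rp(.048,0,.15),.15)
np.save("ztop.npy",z)
E
```

```text
t 12.9083 p [0.5672 0.0429 0.0891] F [-0.5 -0.5  6.9] gap -0.001 gf 3.5
hit True 0.08914333857510565
```

The panel top is at reported z = 0.0891, so the real tips are about 22 mm behind the nominal TCP. I'll open, descend with a guard to 6.5 mm below that contact, and grip.

```bash
python3 - <<'E'
from mv import *
z=float(np.load("ztop.npy"))
env.release()
hit=env.movel(rp(.049,0,z-.0065),.06,guard=4); st(); print(hit)
if not hit:
    env.close_gripper(60); st(); snap("side","grip"); snap("top","grip")
E
```

```text
t 15.525 p [0.5681 0.0428 0.083 ] F [-0.7  0.6  0. ] gap 1.001 gf 0.0
False
t 16.225 p [0.5681 0.0428 0.0829] F [-0.3  0.2  1.9] gap 0.064 gf 60.0
```

```bash
python3 - <<'E'
from mv import *
p=monitor.sense()["position"]
print(env.movel([p[0],p[1],p[2]+.03],.05,guard=10)); st()
snap("side","l1")
print(env.movel([p[0],p[1],p[2]+.135],.12,guard=10)); st()
snap("side","l2"); snap("top","l2")
ims=[cv2.imread(f"pics/side_{t}.png")[100:240,190:290] for t in("grip","l1","l2")]
t=cv2.imread("pics/top_l2.png")[160:245,190:290]; t=np.vstack([t,np.zeros((55,100,3),np.uint8)])
cv2.imwrite("pics/lift.png",cv2.resize(np.vstack([np.hstack(ims[:2]),np.hstack([ims[2],t])]),None,fx=2.1,fy=2.1,interpolation=cv2.INTER_CUBIC))
b=cv2.imread("pics/side_l2.png").astype(int); m=(b[...,0]>90)&(b[...,0]-b[...,2]>60); m[:100]=0; m[:,:195]=0; m[:,295:]=0
n,_,s,c=cv2.connectedComponentsWithStats(m.astype(np.uint8)); print([(s[i].tolist(),c[i].round(1).tolist()) for i in range(1,n) if s[i][4]>25])
E
```

```text
False
t 17.075 p [0.5679 0.0428 0.1127] F [ 0.4 -0.1 -0.9] gap 0.068 gf 59.6
False
t 18.15 p [0.5677 0.0428 0.217 ] F [ 1.1 -0.6 -0.5] gap 0.067 gf 59.6
[([239, 158, 11, 7, 31], [244.1, 160.9]), ([217, 166, 15, 8, 42], [223.9, 169.4])]
```

View pics/lift.png

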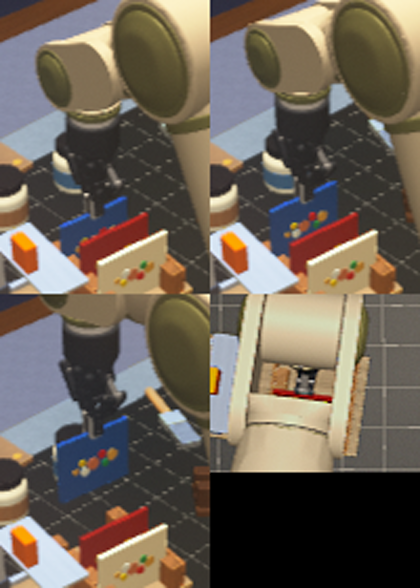

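The blue panel is held squarely and clear of the rack, and red and cream are still seated. Now I'll take it to the stand and lower with a guard. Floor contact is expected at TCP z ≈ 0.083, or ≈ 0.123 if it misses the groove.

```bash
python3 - <<'E'
from mv import *
sd=np.load("stand.npy")
h=np.array([sd[0]+.0003,sd[1]+.0002,.20]); o=best(h,sd[2]); env.reach(h,o); env.hold(.2); st(); snap("side","hv")
print(env.movel([h[0],h[1],.130],.1,guard=5)); st()
print(env.movel([h[0],h[1],.0795],.03,guard=4)); st(); snap("side","low"); snap("top","low")
E
```

```text
t 19.5833 p [ 0.5005 -0.242   0.2001] F [ 0.3  1.  -0.9] gap 0.064 gf 59.6
False
t 20.4833 p [ 0.5003 -0.2432  0.1306] F [-0.4 -1.  -0.9] gap 0.064 gf 59.6
True
t 21.9 p [ 0.5001 -0.243   0.0828] F [-0.8  0.3  4.8] gap 0.062 gf 60.3
```

Floor contact came at exactly 0.0828 with no side force. I'll release, retreat and verify numerically.

```bash
python3 - <<'E'
from mv import *
sd=np.load("stand.npy"); p=monitor.sense()["position"]
env.release(); env.movel([p[0],p[1],.20],.1); st()
j=np.array(monitor.sense()["joints"]); j[0]-=.8; env.set_joints(j); env.hold(.3); st()
for n in("top","side"): snap(n,"end")
def comp(n,f):
    b=cv2.imread(f"pics/{n}_end.png").astype(int); m=f(b).astype(np.uint8); k,_,s,c=cv2.connectedComponentsWithStats(m); return [(s[i].tolist(),c[i].round(1).tolist()) for i in range(1,k) if s[i][4]>15]
blue=lambda b:(b[...,0]>70)&(b[...,0]-b[...,2]>50); org=lambda b:(b[...,2]>180)&(b[...,0]<60)&(b[...,1]>70); red=lambda b:(b[...,2]>90)&(b[...,1]<40)&(b[...,0]<60)
for n in("top","side"):
    print(n,"blue",comp(n,blue)); print(" knob",comp(n,org)," exp",proj(n,rp(0,.15,.167)).round(1)); print(" red",comp(n,red)," exp",proj(n,rp(0,0,.112)).round(1))
    print(" blue exp ends",[proj(n,world(sd,[0,y,z]))[0].round(1).tolist() for y in(-.06,.06) for z in(.112,.052)])
E
```

```text
t 24.075 p [ 0.4998 -0.2428  0.1993] F [-0.   0.1 -0.8] gap 1.007 gf 0.0
t 25.9667 p [ 0.1744 -0.5275  0.1994] F [ 0.2 -1.2  0.2] gap 0.996 gf 0.0
top blue [([410, 167, 44, 60, 1417], [431.0, 196.6]), ([312, 201, 30, 26, 104], [326.3, 213.7])]
 knob [([186, 194, 8, 13, 76], [189.5, 200.5]), ([264, 254, 31, 21, 85], [278.8, 264.2])]  exp [[189.7 201. ]]
 red [([220, 206, 36, 6, 75], [238.1, 208.6]), ([117, 257, 20, 27, 157], [128.2, 270.2]), ([108, 260, 13, 22, 94], [114.0, 270.6])]  exp [[237.7 208.4]]
 blue exp ends [[341.1, 226.2], [337.0, 226.5], [313.2, 202.0], [310.4, 203.4]]
side blue [([251, 0, 149, 114, 11445], [311.6, 45.4]), ([404, 0, 108, 57, 4338], [459.3, 22.3]), ([387, 90, 13, 26, 160], [392.6, 102.7]), ([470, 90, 42, 44, 1205], [495.1, 111.2]), ([328, 129, 11, 14, 75], [333.4, 136.4]), ([384, 128, 16, 10, 60], [391.7, 132.6]), ([371, 138, 13, 17, 123], [376.5, 145.5]), ([407, 138, 35, 16, 93], [423.0, 144.9]), ([443, 154, 52, 22, 182], [468.9, 164.3]), ([292, 172, 34, 13, 119], [303.5, 174.5]), ([495, 174, 17, 10, 60], [503.2, 178.5])]
 knob [([196, 211, 11, 10, 61], [200.8, 215.3])]  exp [[200.6 214.2]]
 red [([247, 203, 13, 13, 89], [254.4, 209.5]), ([173, 341, 33, 25, 170], [193.4, 352.2]), ([171, 356, 13, 14, 26], [178.3, 360.3]), ([166, 368, 21, 10, 37], [176.9, 373.9])]  exp [[243.4 208.8]]
 blue exp ends [[326.5, 172.2], [324.6, 186.3], [291.5, 173.2], [290.4, 187.3]]
```

The blue panel stands upright where expected: its top-view centroid is (326,214) against a predicted (327,214). The knob is at its open position, and red is in place.

```bash
python3 -c "
from bench import job; print(job.hand_in())"
```

```text
the job is handed in; nothing more can be done
None
```

The job is handed in at about 26 s on the robot's clock: the keeper is open at its stop, the blue panel stands upright on the groove's floor, and I saw nothing else disturbed.

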